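# Scan the table card with the hanging hand scanner

### The arm

A 7-joint arm with a two-finger parallel gripper is mounted at the origin on a cart in front of the work surface, level with it; the furniture and walls round the work are solid. World frame = base frame: x ahead of the robot, y to its left, z up, the work surface at z = 0. Lengths are in m, angles in rad, forces in N, time in s.
With the tool pointing down it reaches from about 0.425 to 0.925 m from the base axis. Payload 6.8 kg.
Tool frame: the origin (TCP) lies at the very end of the fingers, on their centre line; the grasp point (between the pads) lies r.grip_depth behind it (r.grip_depth is the distance from the TCP to the grasp point, in m); z points along the fingers, x is the direction in which the jaws open and shut, and the axes are right-handed (so a half turn about z gives the same grasp; the last joint's range is limited). The gripper opens to 85 mm and grips with 20 to 120 N. Pads are 22 mm wide; open, the fingers measure 114 mm over their backs; the gripper's body (76 mm by 85 mm) begins 54 mm behind the grasp point. The pads swing forward as they close: fully open they stand 13 mm farther back than shut.
Start: joints at [1.169, 0.477, 0.022, 1.555, -0.011, 1.109, -0.083], TCP at [0.195, -0.646, 0.231] pointing down, gripper open.
Joint ranges: [-2.96, 2.96], [-0.34, 2.1], [-1.41, 1.46], [0.24, 2.44], [-1.37, 4.51], [0.17, 1.92], [-2.96, 2.96]. Speed limits (rad/s): [2.39, 2.39, 3.14, 3.14, 3.14, 3.14, 3.14].

### API

Orientations are given as a rotation vector (axis times angle).
In Python, from bench import readout, grab_frame, workorder, r gives the robot as it stands.
- The arm moves only by the shell command python3 -m handwheel 'ROWS' [FORCE]. ROWS is text: rows parted by semicolons, each of 7 numbers parted by spaces: the shift along the tool's x, y, z in mm, then the turn, a rotation vector about the tool's x, y, z in degrees, then the finger opening in mm, from 0 to 85.4. A call has 1 to 12 rows; each row is the pose to reach, as a shift and turn from the pose commanded when the call began, along the tool's axes at that moment; what a row does not reach only later rows make up. A row lasts 1/8 s, in which the tool goes at most 62.5 mm and 10.7 degrees, less where a joint would pass 70% of its speed; a pose out of reach is approached as far as the arm can. A call with a gripper value outside its range is refused whole. The fingers move at their own pace and stop on an object; FORCE is the grip in N (left out, the last holds). Time passes only in rows, so rows that repeat a pose let the fingers close. It gives the time, the measured TCP pose, the force and the opening at its end, in the units of the state.
- readout.get_obs(): the state, without advancing time (a new reading comes with each control period).
- grab_frame(name): name is "scene" or "side" or "wrist"; returns a dict with "pixels" (420x560x3 uint8, red, green, blue), "fx", "fy", "cx", "cy" (pixels), "D" ([k1, k2, p1, p2, k3] as OpenCV has them; the pictures are not rectified), "rvec" (rotation vector, rad) and "tvec" (3), from world to camera coordinates, as OpenCV has them. Camera axes: x right, y down, z forward; pixel columns grow to the right and rows downward; lengths in m; the calibration is good to about 2 mm. A picture is of the moment at which its call begins. There is no depth.
- workorder.hand_in(): hands the job in, once; it reports no verdict.
The state is a dict: "clock": time; "joints": joint angles; "qvel": joint speeds; "tau": joint torques, N m; "tcp_pos": TCP position; "orientation": TCP orientation; "contact_force": force on the tool from outside, world axes, zero at the start; "moment": the same for the moment, N m; "grip_width": finger opening in m.
Only numpy, scipy, OpenCV 4.12 (cv2) and the standard library are available. Lean on these libraries where they do the work, as an engineer would, in place of code of your own. Each camera call takes 0.05 s, during which the arm holds its last target.

### The job

Lift the hand scanner up and off its forked hook and hold its nose square to the middle of the bar code on the wider card stand, about 8 cm away, steady for one second; do not scan the narrower card. Then hang the scanner back on its hook, upright, with its collar resting on both prongs, and leave the card stands and everything else on the table where they are.

Things in the scene. Friction and masses are not known exactly. Their poses are not given: they have to be found in the camera images.
- scanner: Grey hand scanner, 178 mm long. Origin: centre of its nose face (lower end as it hangs); z runs from the nose up the handle, the beam leaves along -z. Along z: round head, diameter 44, 0 to 50 mm; steel neck, diameter 16, 50 to 95; black collar disc, diameter 46, 95 to 103; ribbed rectangular handle 103 to 178, 26 mm along x, 32 mm along y: grip it here, from above.
- scanner_collar (a point): Centre of the underside of the scanner's collar, 95 mm from the nose.
- scanner_aim (a point): Point in the beam, 80 mm straight ahead of the nose: it should lie on the code while scanning.
- hook_stand: Fixed steel stand. Forked hook of 8 mm rod: two level prongs, 26 mm apart inside, top side 150 mm above the table, point along the stand's -x (about towards the robot); closed at the back, with a post no higher than the prongs. Base 125 x 100 mm. The collar rests on the prongs, the neck hangs between. Origin: on the table under the seat.
- hook_seat (a point): Seat: midway between the prongs, level with their top, 150 mm up; the collar's underside centre belongs here. Axes as the stand's. Prong tips, 32 mm in front (-x), turn up 12 mm above the prongs: to take the scanner off, raise it 16 to 34 mm (its head is wider than the gap), then draw it out along -x by 60 mm or more; to hang it back, reverse this.
- large_card: The wider card stand: dark wooden easel 120 mm wide (y), about 78 mm deep, 0.4 kg, loose, with a white card and a black bar code on its slanted face. The face looks towards -x and up, 32 degrees off the horizontal. Origin: centre of its underside. It may have changed places with the narrow one.
- large_code (a point): Middle of the bar code of the wider card, on its face, 31 mm above the table. z points straight out of the face (32 degrees from vertical, towards the robot), y along the card's width. The code is 72 mm wide and 34 mm high.
- small_card: The narrower card stand, same kind, 70 mm wide, about 61 mm deep; not to be scanned. Origin: centre of its underside.
- small_code (a point): Middle of the bar code of the narrow card, 26 mm above the table; z out of its face.
- pepper_mill: Dark wooden mill, diameter 57, 174 mm tall, a bystander. Origin: centre of its underside.
- service_bell: Counter bell, diameter 75, 57 mm tall, a bystander. Origin: centre of its underside.
- favour_1: Wrapped wafer packet 40 x 88 x 14 mm, flat on the table, a bystander. Origin: centre of its underside.
Not all that is in view belongs to the job. Leave any blue or yellow look-alike of the scanner alone.

How it is judged:
On the way, in this order (a step that is already met when the one before it is completed fails the run):
1. the scanner is off its hook and in the gripper: collar more than 50 mm to the side of the seat (horizontal distance between scanner_collar and hook_seat above 0.05 m and contact force between scanner and the fingers above 0.5 N), for 0.1 s.
2. scanner steady for 0.8 s on the wide code: scanner_aim within 30 mm of its middle (20 mm along x, y of the card), axis within 12 deg of square, below 30 mm/s and 0.2 rad/s (distance between scanner_aim and large_code below 0.03 m and x of scanner_aim in the frame of large_code between -0.02 and 0.02 m and y of scanner_aim in the frame of large_code between -0.02 and 0.02 m and angle between the z axis of scanner and the z axis of large_code, either way round below 0.21 rad and linear speed of scanner below 0.03 m/s and angular speed of scanner below 0.2 rad/s), for 0.8 s.
At the end, for the whole second after the job is handed in: The scanner hangs on its hook again, released and at rest: the collar's underside within 12 mm of the seat sideways and 4 mm in height, the scanner upright within 6 degrees; both card stands are within 25 mm, and dark mill, bell and packet within 30 mm, of where they stood (horizontal distance between scanner_collar and hook_seat below 0.012 m and z of scanner_collar in the frame of hook_seat between -0.004 and 0.004 m and angle between scanner's own z axis and vertical below 0.1 rad and linear speed of scanner below 0.02 m/s and distance of each of large_card, small_card from where it was at the start of the episode below 0.025 m and distance of each of pepper_mill, service_bell, favour_1 from where it was at the start of the episode below 0.03 m); the robot touches nothing.
It fails at once if a card stand is shifted by more than 25 mm (distance of any of large_card, small_card from where it was at the start of the episode above 0.025 m).
It fails at once if the dark mill, the bell or the packet is shifted by more than 30 mm (distance of any of pepper_mill, service_bell, favour_1 from where it was at the start of the episode above 0.03 m).
It fails at once if the scanner is dropped or laid on the table (collar less than 50 mm above it) (height (world z) of scanner_collar below 0.05 m).
It fails at once if the narrow card is scanned (scanner aimed at its code, as for the wide one, and still) (distance between scanner_aim and small_code below 0.03 m and x of scanner_aim in the frame of small_code between -0.02 and 0.02 m and y of scanner_aim in the frame of small_code between -0.02 and 0.02 m and angle between the z axis of scanner and the z axis of small_code, either way round below 0.21 rad and linear speed of scanner below 0.03 m/s and angular speed of scanner below 0.2 rad/s).
It also fails if it takes over 56 s, if anything falls off the work surface, if the arm or the gripper's body presses on something with over 40 N, if the wrist force passes 120 N, or if a joint passes its speed limit or range.

## Working session

There is one attempt and no reset: what is moved stays moved. The work goes in short steps, Python scripts to look and compute and a shell command to move; the robot and the scene stay as the last step left them, time stands still between calls to the robot, and variables do not carry over. Pictures are saved under pics/ and viewed, and the job is handed in when it is done.

```bash
ls; mkdir -p pics
python3 - <<'E'
from bench import readout, grab_frame, workorder, r
import cv2
print(readout.get_obs(), r.grip_depth)
for n in ["scene","side","wrist"]:
    f=grab_frame(n); print(n,{k:v for k,v in f.items() if k!="pixels"})
    cv2.imwrite(f"pics/{n}0.png",f["pixels"][:,:,::-1])
    import pickle; pickle.dump(f,open(f"pics/{n}0.pkl","wb"))
E
```

```text
pics
{'clock': 0.0, 'joints': array([ 1.16890173,  0.47783338,  0.02235269,  1.55644663, -0.01150207,
        1.1092701 , -0.08311751]), 'qvel': array([ 0.00170121,  0.00037669,  0.00035368, -0.00079732,  0.00017548,
        0.00113506,  0.0005929 ]), 'tau': array([ 9.05449742e-04, -5.96457767e+01,  1.60835747e+00, -2.81205028e+01,
        1.24339038e-02,  9.33367264e-03,  4.18253933e-06]), 'tcp_pos': array([ 0.19528148, -0.64552657,  0.23030567]), 'orientation': array([-2.52187755e+00,  1.87179471e+00,  2.43147766e-03]), 'contact_force': array([-0.2418551 , -0.66374767,  0.1443837 ]), 'moment': array([ 0.01424762,  0.04880939, -0.00537992]), 'grip_width': 0.08531887867805732} 0.0187
scene {'fx': 529.2131291974335, 'fy': 529.2131291974335, 'cx': 276.9249584767407, 'cy': 210.66780504998866, 'D': array([-0.13245338,  0.        ,  0.        ,  0.        ,  0.        ]), 'rvec': array([ 1.30228678, -2.18871751,  0.98705699]), 'tvec': array([0.30060089, 0.38474246, 0.97845204])}
side {'fx': 394.98178293355573, 'fy': 394.98178293355573, 'cx': 281.3058485813531, 'cy': 208.32309001856396, 'D': array([-0.05472566,  0.        ,  0.        ,  0.        ,  0.        ]), 'rvec': array([ 2.32379847, -0.12245683,  0.07607315]), 'tvec': array([-0.54548827,  0.1190853 ,  0.86083759])}
wrist {'fx': 370.03850008830915, 'fy': 370.03850008830915, 'cx': 274.2923708048281, 'cy': 207.21952751423476, 'D': array([-0.05108574,  0.        ,  0.        ,  0.        ,  0.        ]), 'rvec': array([-2.33117841,  1.732491  ,  0.25009404]), 'tvec': array([-0.67416434, -0.03638321,  0.38055924])}
```

View pics/scene0.png

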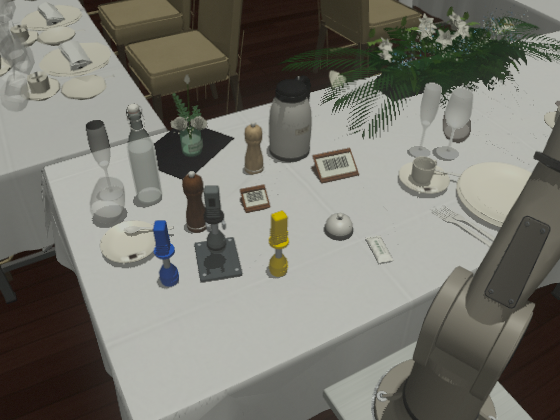

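View pics/side0.png

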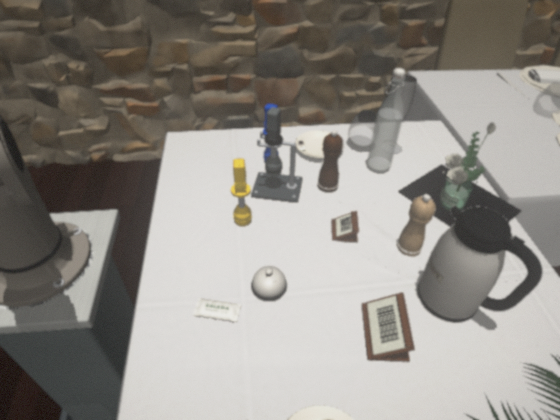

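View pics/wrist0.png

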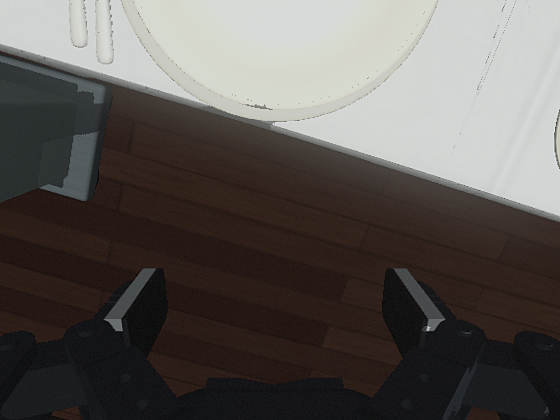

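The scene shows the grey scanner on its hook at about (215,220), with the blue look-alike at (163,250) and the yellow at (279,245). The wide card is at (335,164) and the narrow one at (255,198). In the side view the hook is at (275,165) and the wide card at (387,327). Next I'll crop and enlarge.

```bash
cat > h.py <<'E'
import numpy as np, cv2, pickle
from scipy.spatial.transform import Rotation as R
def load(n): return pickle.load(open(f"pics/{n}.pkl","rb"))
def K(f): return np.array([[f["fx"],0,f["cx"]],[0,f["fy"],f["cy"]],[0,0,1]])
def ray(f,uv):
    p=cv2.undistortPoints(np.array([[uv]],float),K(f),f["D"])[0,0]
    Rm=cv2.Rodrigues(f["rvec"])[0]; c=-Rm.T@f["tvec"]; d=Rm.T@np.array([p[0],p[1],1]); return c,d/np.linalg.norm(d)
def atz(f,uv,z):
    c,d=ray(f,uv); return c+d*(z-c[2])/d[2]
def tri(obs):
    A=np.zeros((3,3));b=np.zeros(3)
    rs=[ray(f,uv) for f,uv in obs]
    for c,d in rs:
        P=np.eye(3)-np.outer(d,d);A+=P;b+=P@c
    x=np.linalg.solve(A,b); return x,[1e3*np.linalg.norm((np.eye(3)-np.outer(d,d))@(x-c)) for c,d in rs]
def proj(f,X): return cv2.projectPoints(np.atleast_2d(np.array(X,float)),f["rvec"],f["tvec"],K(f),f["D"])[0][:,0]
def crop(n,x,y,w,h,s,out):
    f=load(n); cv2.imwrite(f"pics/{out}.png",cv2.resize(f["pixels"][y:y+h,x:x+w,::-1],None,fx=s,fy=s,interpolation=cv2.INTER_CUBIC))
E
python3 - <<'E'
from h import *
crop("scene0",140,160,160,130,5,"c1"); crop("side0",220,90,140,120,5,"c2")
crop("scene0",230,130,140,90,5,"c3"); crop("side0",320,190,110,180,3.3,"c4")
E
```

```text
(no output)
```

View pics/c1.png

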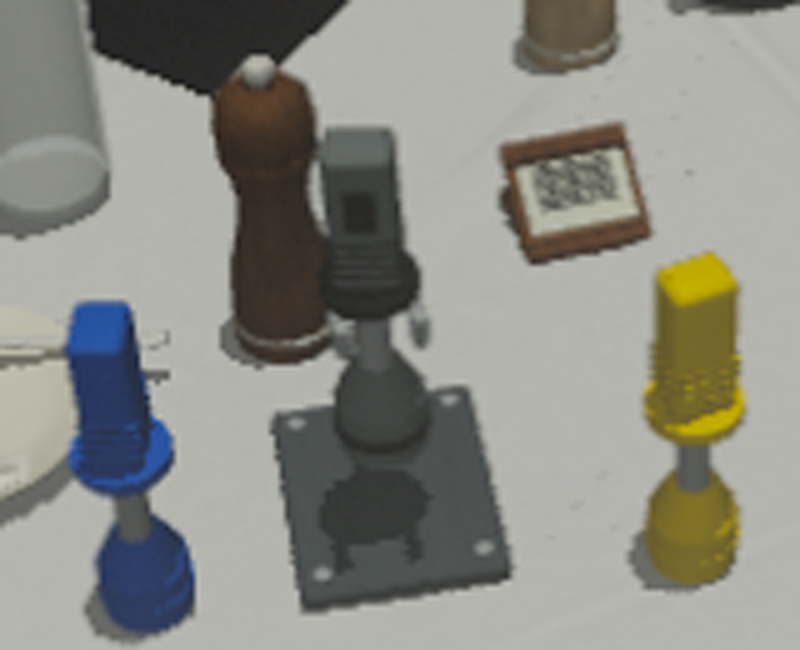

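View pics/c2.png

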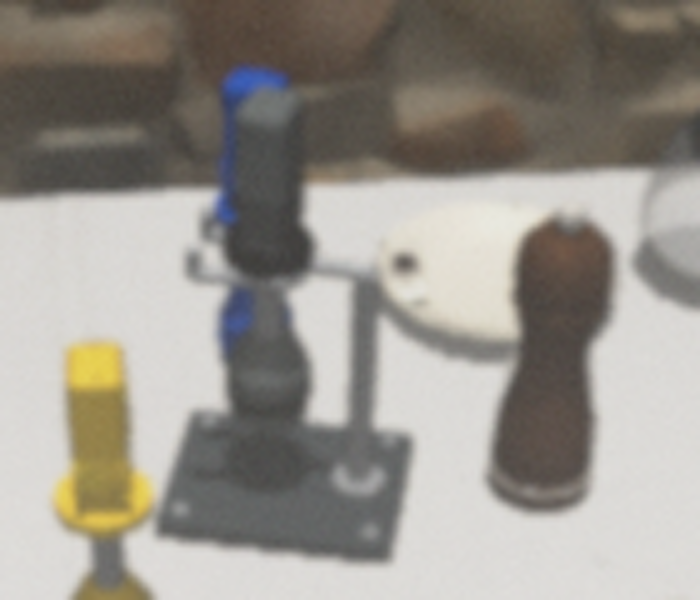

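View pics/c3.png

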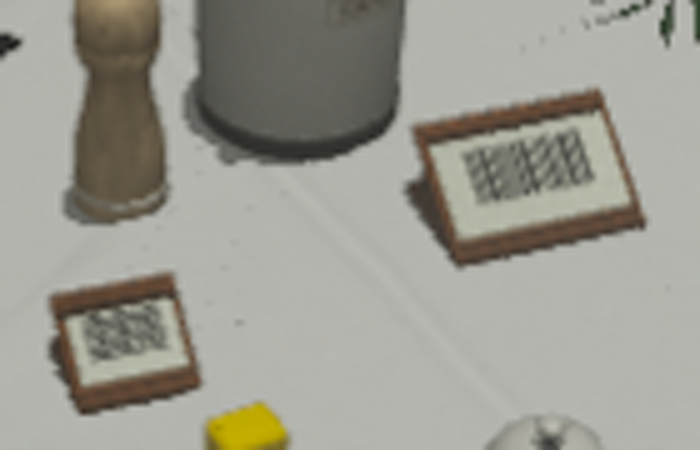

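View pics/c4.png

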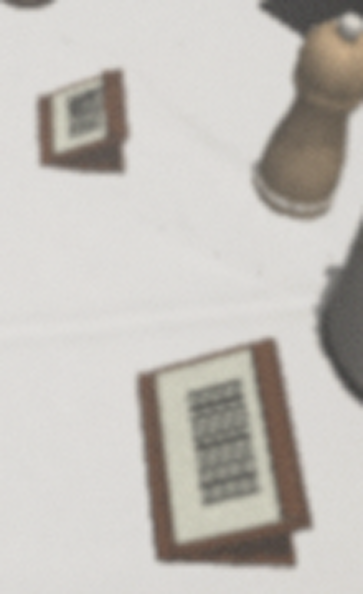

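Run:
```python
from h import *
np.set_printoptions(precision=4,suppress=True)
s=load("scene0");d=load("side0")
S=lambda x,y:(140+x/5,160+y/5)
D=lambda x,y:(220+x/5,90+y/5)
S3=lambda x,y:(230+x/5,130+y/5)
D4=lambda x,y:(320+x/3.3,190+y/3.3)
def t(n,a,b): 
    x,e=tri([(s,a),(d,b)]); print(n,x,np.round(e,1)); return x
print("top at .233",atz(s,S(360,147),.233),atz(d,D(270,100),.233))
t("top",S(360,147),D(270,100))
pl=[]
for a,b in zip([(275,415),(468,388),(508,572),(302,603)],[(193,410),(412,437),(390,555),(158,532)]): pass
# scene corners atz small
ps=[atz(s,S(*a),.01)for a in [(275,415),(468,388),(508,572),(302,603)]]
pd=[atz(d,D(*a),.01)for a in [(193,410),(412,437),(390,555),(158,532)]]
for p in ps: print("Sbase",p)
for p in pd: print("Dbase",p)
print("collar neck scene", atz(s,S(372,300),.15))
t("code",S3(529,167),D4(222,441))
print(atz(s,S3(529,167),.031),atz(d,D4(222,441),.031))
tl=t("tl",S3(413,128),D4(275,340));tr=t("tr",S3(602,92),D4(312,527))
bl=t("bl",S3(460,265),D4(138,375));br=t("br",S3(645,222),D4(158,560))
y=tl-tr+bl-br;print("yaw of card", np.degrees(np.arctan2(-y[0],y[1])), np.linalg.norm(tl-tr))
u=(tl+tr-bl-br)/2;print("slope",u,np.degrees(np.arctan2(u[2],np.hypot(*u[:2]))),(tl+tr+bl+br)/4)
for n,uv,z in [("mill",(195,226),0),("jar",(290,150),0),("tanmill",(254,170),0),("bell",(339,232),0.02),("yellowtop",(140+698/5,160+280/5),.17),("bluetop",(140+100/5,160+325/5),.17),("milltop",(140+258/5,160+70/5),.174),("jartop",(293,88),.25),("bottle top",(134,110),.28)]: print(n,atz(s,uv,z))
print("yellow top side at .17",atz(d,(239,162),.17),"milltop",atz(d,(334,135),.174))
t("yellow",(140+698/5,160+280/5),(220+95/5,90+365/5)); t("blue",S(100,325),D(258,80))
t("jar",(293,88),(484,228))
t("bottle",(134,110),(400,73))
t("milltop",S(258,70),D(570,215));t("tanmill",(253,128),(425,200))
t("postbase?",S(430,290),D(360,280))
```

```text
top at .233 [0.5423 0.2026 0.233 ] [0.5512 0.2026 0.233 ]
top [0.5491 0.2018 0.2309] [3.1 3.1]
Sbase [0.6279 0.2281 0.01  ]
Sbase [0.6003 0.1362 0.01  ]
Sbase [0.4821 0.1717 0.01  ]
Sbase [0.5094 0.2635 0.01  ]
Dbase [0.5153 0.262  0.01  ]
Dbase [0.6325 0.2274 0.01  ]
Dbase [0.6068 0.1336 0.01  ]
Dbase [0.4902 0.1623 0.01  ]
collar neck scene [0.5386 0.2049 0.15  ]
code [ 0.7193 -0.2431  0.0297] [1.6 1.6]
[ 0.7157 -0.242   0.031 ] [ 0.7203 -0.2427  0.031 ]
tl [ 0.7641 -0.1911  0.0465] [2. 2.]
tr [ 0.7439 -0.3081  0.0467] [2.9 2.9]
bl [ 0.6906 -0.1791  0.0029] [2.6 2.6]
br [ 0.6726 -0.2955  0.0024] [1.3 1.3]
yaw of card -9.275577635181193 0.11873034419977563
slope [ 0.0723 -0.0123  0.0439] 30.915568127014108 [ 0.7178 -0.2435  0.0246]
mill [ 0.6947  0.2018 -0.    ]
jar [ 0.8718 -0.1812  0.    ]
tanmill [ 0.8338 -0.039  -0.    ]
bell [ 0.4851 -0.0997  0.02  ]
yellowtop [0.4639 0.0838 0.17  ]
bluetop [0.5581 0.3205 0.17  ]
milltop [0.6849 0.1972 0.174 ]
jartop [ 0.8112 -0.148   0.25  ]
bottle top [0.8521 0.2687 0.28  ]
yellow top side at .17 [0.4645 0.0966 0.17  ] milltop [0.6921 0.1781 0.174 ]
yellow [0.4629 0.086  0.1736] [2. 2.]
blue [0.5554 0.3221 0.1756] [2.4 2.4]
jar [ 0.8722 -0.1843  0.2119] [0.7 0.7]
bottle [0.8605 0.268  0.2797] [4.1 4.1]
milltop [0.6953 0.1946 0.1675] [1.5 1.5]
tanmill [ 0.8388 -0.0389  0.1452] [3.8 3.8]
postbase? [0.5775 0.1744 0.1337] [21.1 21.1]
```

```bash
cat >> h.py <<'E'
def obs():
    from bench import readout
    o=readout.get_obs(); return o["tcp_pos"],R.from_rotvec(o["orientation"]),o
def goto(p,Rt):
    """shift/turn from present pose"""
    q,Rq,o=obs(); sh=Rq.inv().apply(np.array(p)-q)*1e3; tr=np.degrees((Rq.inv()*Rt).as_rotvec())
    print("shift mm",np.round(sh,1),"turn deg",np.round(tr,2))
def down(az): # tool pointing down, tool x at azimuth az (deg)
    a=np.radians(az);x=np.array([np.cos(a),np.sin(a),0]);z=np.array([0,0,-1.]);return R.from_matrix(np.column_stack([x,np.cross(z,x),z]))
E
python3 - <<'E'
from h import *
w=load("wrist0");p,Rq,o=obs()
Rm=cv2.Rodrigues(w["rvec"])[0];c=-Rm.T@w["tvec"]
print("cam in tool",Rq.inv().apply(c-p),"cam axes in tool",Rq.inv().apply(Rm).round(3))
print(Rq.as_matrix().round(3))
# waypoint 1 
goto([0.45,-0.30,0.36],down(-16)); goto([0.547,0.202,0.36],down(-16))
E
```

```text
cam in tool [ 0.00028174 -0.07064939 -0.14356982] cam axes in tool [[ 1.     0.002  0.001]
 [-0.001  0.96  -0.28 ]
 [-0.001  0.28   0.96 ]]
[[ 0.29  -0.957 -0.   ]
 [-0.957 -0.29   0.001]
 [-0.001  0.    -1.   ]]
shift mm [-257.3 -343.8 -129.1] turn deg [-3.000e-02  7.000e-02 -5.717e+01]
shift mm [-709.7 -582.1 -128.5] turn deg [-3.000e-02  7.000e-02 -5.717e+01]
```

```bash
python3 -m handwheel '0 0 -60 0 0 0 85; -20 -20 -115 0 0 0 85; -70 -60 -129 0 0 -10 85; -120 -110 -129 0 0 -20 85; -160 -160 -129 0 0 -30 85; -200 -210 -129 0 0 -40 85; -230 -270 -129 0 0 -50 85; -257 -320 -129 0 0 -57 85; -257 -344 -129 0 0 -57 85; -257 -344 -129 0 0 -57 85'
python3 - <<'E'
from h import *
goto([0.53,0.07,0.36],down(-16)); goto([0.547,0.202,0.36],down(-16));print(obs()[2]["joints"])
E
```

```text
clock: 1.4
tcp_pos: [0.4525, -0.2978, 0.3599]
orientation: [-3.11, 0.433, -0.0]
contact_force: [-1.0, -1.4, -0.9]
grip_width: 0.0852
shift mm [ -25.9 -375.     0.4] turn deg [-0.08  0.    0.16]
shift mm [ -45.6 -506.6    0.6] turn deg [-0.08  0.    0.16]
[ 0.76930538  0.18048379 -0.34951473  1.68287019  0.06266821  1.28966583
  0.13113427]
```

```bash
python3 -m handwheel '-5 -50 0 0 0 0 85; -10 -110 0 0 0 0 85; -15 -170 0 0 0 0 85; -20 -230 0 0 0 0 85; -25 -290 0 0 0 0 85; -30 -350 0 0 0 0 85; -36 -410 0 0 0 0 85; -40 -460 0 0 0 0 85; -46 -495 0 0 0 0 85; -46 -507 0 0 0 0 85; -46 -507 0 0 0 0 85;-46 -507 0 0 0 0 85'
python3 - <<'E'
from h import *
from bench import grab_frame
f=grab_frame("wrist");pickle.dump(f,open("pics/w1.pkl","wb"));cv2.imwrite("pics/w1.png",f["pixels"][:,:,::-1])
print(proj(f,[[.547,.202,.233]]))
E
```

```text
clock: 2.9
tcp_pos: [0.5477, 0.1968, 0.3601]
orientation: [3.108, -0.446, 0.0]
contact_force: [-0.2, 0.0, -0.1]
grip_width: 0.0851
[[271.84933605 190.31548299]]
```

View pics/w1.png

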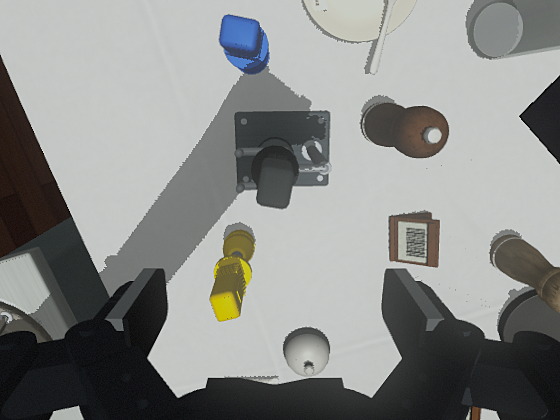

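Run:
```python
from h import *
f=load("w1"); c=f["pixels"][90:230,210:350,::-1]
c=cv2.convertScaleAbs(c,alpha=2.0,beta=10)
cv2.imwrite("pics/w1c.png",cv2.resize(c,None,fx=4.2,fy=4.2,interpolation=cv2.INTER_CUBIC))
```

```text
(no output)
```

View pics/w1c.png

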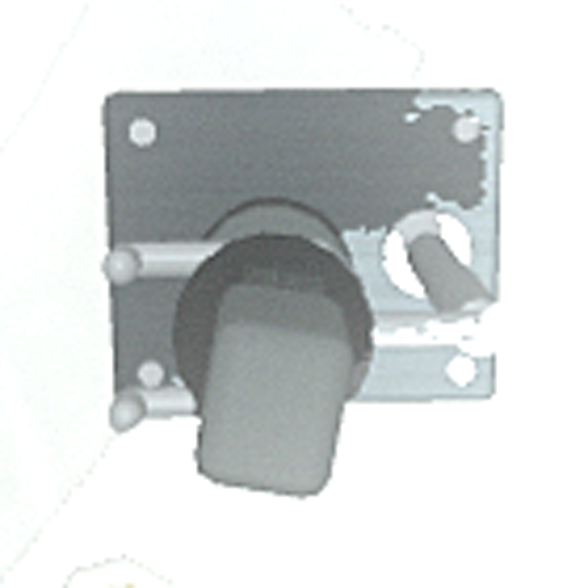

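Run:
```python
from h import *
np.set_printoptions(precision=4,suppress=True)
f=load("w1"); W=lambda x,y:(210+x/4.2,90+y/4.2)
c=np.array([atz(f,W(*a),.233) for a in [(213,328),(352,347),(326,496),(198,475)]]);print(c,c.mean(0))
for i in range(4):
    e=c[(i+1)%4]-c[i];print("edge",np.linalg.norm(e),np.degrees(np.arctan2(e[1],e[0])))
b=np.array([atz(f,W(*a),.01) for a in [(105,92),(500,92),(495,398),(108,395)]]);print(b,b.mean(0))
for i in range(4):
    e=b[(i+1)%4]-b[i];print("edge",np.linalg.norm(e),np.degrees(np.arctan2(e[1],e[0])))
t=np.array([atz(f,W(*a),.162) for a in [(120,265),(125,412)]]);print("tips",t,np.linalg.norm(t[0]-t[1]))
m=t.mean(0);a=np.radians(-16);e=(t[1]-t[0]);print("yaw by tips",np.degrees(np.arctan2(e[0],-e[1])))
print("seat est",m+0.032*np.array([np.cos(a),np.sin(a),0]), m+.036*np.array([np.cos(a),np.sin(a),0]))
```

```text
[[0.5439 0.2206 0.233 ]
 [0.5665 0.2103 0.233 ]
 [0.5546 0.1852 0.233 ]
 [0.5334 0.1956 0.233 ]] [0.5496 0.2029 0.233 ]
edge 0.02477765716665372 -24.322983000704827
edge 0.02781247921958435 -115.37616453188757
edge 0.02354323780422145 153.85948613578074
edge 0.027071051114074315 67.23295579025019
[[0.5143 0.264  0.01  ]
 [0.6314 0.2295 0.01  ]
 [0.6061 0.1359 0.01  ]
 [0.4855 0.1725 0.01  ]] [0.5593 0.2005 0.01  ]
edge 0.12208914963711336 -16.40233694699011
edge 0.09699353892960662 -105.14299504885646
edge 0.12600124602519547 163.10793419775075
edge 0.0959095841001683 72.53676260293712
tips [[0.5223 0.2281 0.162 ]
 [0.5131 0.1962 0.162 ]] 0.03322580839404382
yaw by tips -15.985479424761971
seat est [0.5485 0.2033 0.162 ] [0.5523 0.2022 0.162 ]
```

Run:
```python
from h import *
goto([0.5495,0.203,0.183],down(-24.5))
```

```text
shift mm [-1.000e-01 -6.500e+00  1.773e+02] turn deg [ 0.06 -0.03  8.16]
```

```bash
python3 -m handwheel '0 -6 20 0 0 4 85; 0 -6.5 40 0 0 8.2 85; 0 -6.5 70 0 0 8.2 85; 0 -6.5 100 0 0 8.2 85; 0 -6.5 125 0 0 8.2 85; 0 -6.5 145 0 0 8.2 85; 0 -6.5 160 0 0 8.2 85; 0 -6.5 170 0 0 8.2 85; 0 -6.5 177 0 0 8.2 85; 0 -6.5 177 0 0 8.2 85; 0 -6.5 177 0 0 8.2 85' 40
python3 - <<'E'
from h import *
from bench import grab_frame
for n in ["wrist","side","scene"]:
    f=grab_frame(n);pickle.dump(f,open(f"pics/{n}2.pkl","wb"));cv2.imwrite(f"pics/{n}2.png",f["pixels"][:,:,::-1])
a=cv2.resize(load("side2")["pixels"][50:210,200:360,::-1],None,fx=2.5,fy=2.5);b=cv2.resize(load("scene2")["pixels"][120:280,130:290,::-1],None,fx=2.5,fy=2.5)
cv2.imwrite("pics/g2.png",np.hstack([a,b]))
E
```

```text
clock: 4.32
tcp_pos: [0.5494, 0.2058, 0.1838]
orientation: [-3.07, 0.663, -0.001]
contact_force: [-0.1, 0.1, -0.5]
grip_width: 0.0848
```

View pics/g2.png

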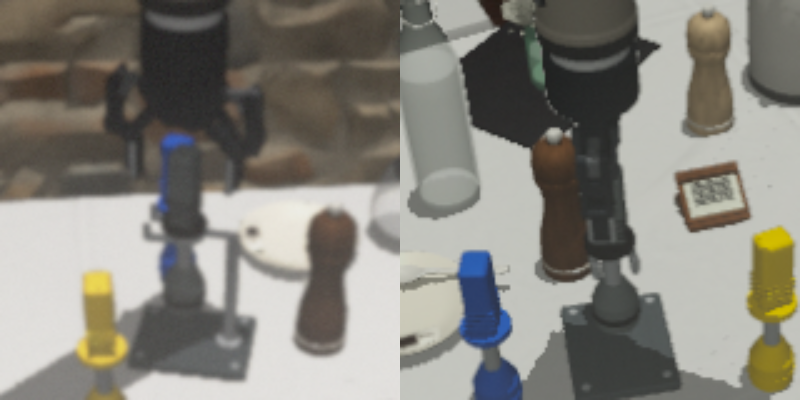

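View pics/wrist2.png

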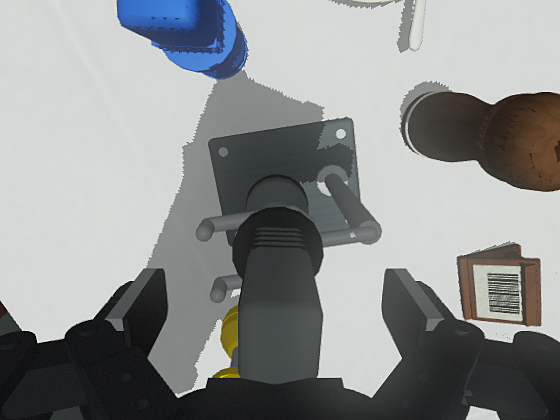

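```bash
python3 -m handwheel '2 2.5 0 0 0 0 85; 2 2.5 0 0 0 0 40; 2 2.5 0 0 0 0 20; 2 2.5 0 0 0 0 15; 2 2.5 0 0 0 0 15; 2 2.5 0 0 0 0 15; 2 2.5 0 0 0 0 15; 2 2.5 0 0 0 0 15; 2 2.5 0 0 0 0 15; 2 2.5 0 0 0 0 15' 60
python3 - <<'E'
from h import *
from bench import grab_frame
for n in ["wrist","side","scene"]:
    f=grab_frame(n);pickle.dump(f,open(f"pics/{n}3.pkl","wb"));cv2.imwrite(f"pics/{n}3.png",f["pixels"][:,:,::-1])
a=cv2.resize(load("side3")["pixels"][50:210,200:360,::-1],None,fx=2.5,fy=2.5);b=cv2.resize(load("wrist3")["pixels"][100:420,100:420,::-1],None,fx=1.25,fy=1.25)
cv2.imwrite("pics/g3.png",np.hstack([a,b]))
print(obs())
E
```

```text
clock: 5.72
tcp_pos: [0.5499, 0.2025, 0.1834]
orientation: [-3.071, 0.663, -0.0]
contact_force: [-2.2, -0.5, 3.4]
grip_width: 0.0253
(array([0.54988687, 0.20251532, 0.18344184]), Rotation.from_matrix(array([[ 9.10940242e-01, -4.12538329e-01,  5.72343123e-05],
                            [-4.12538331e-01, -9.10940241e-01,  4.79636240e-05],
                            [ 3.23502050e-05, -6.73033430e-05, -9.99999997e-01]])), {'clock': 5.875, 'joints': array([ 0.0196288 ,  0.45295578, -0.62382385,  1.78879156,  0.30890958,
        0.99879213, -1.15099973]), 'qvel': array([ 2.48478864e-03, -9.31469835e-05,  2.90872343e-05,  2.90707119e-04,
       -4.28228719e-04,  8.71075690e-04,  1.55233448e-03]), 'tau': array([ 1.52580519e-01, -4.84626675e+01, -6.16321474e+00, -2.45145267e+01,
        2.83687720e-01, -5.97894341e-01,  9.01591993e-03]), 'tcp_pos': array([0.54988687, 0.20251532, 0.18344184]), 'orientation': array([-3.07079113e+00,  6.62929702e-01, -7.19790538e-05]), 'contact_force': array([-2.33055411, -0.06152035,  5.08633147]), 'moment': array([-0.13956228,  0.44909853, -0.02412548]), 'grip_width': 0.025594364514272737})
```

View pics/g3.png

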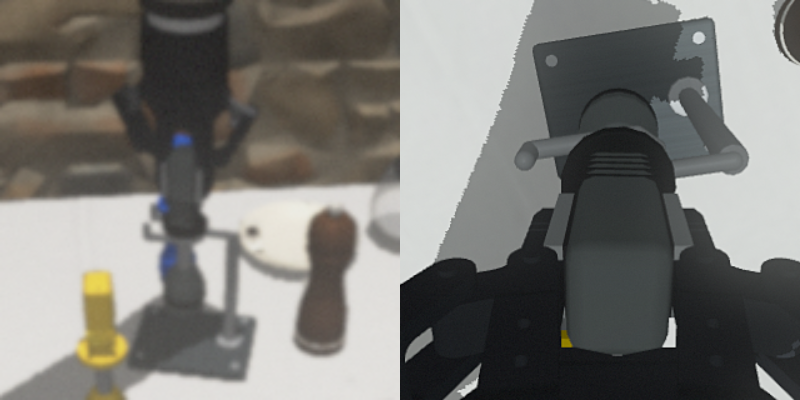

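```bash
python3 -m handwheel '0 0 -6 0 0 0 15; 0 0 -14 0 0 0 15; 0 0 -22 0 0 0 15; 0 0 -26 0 0 0 15; 0 0 -26 0 0 0 15; -10 1.4 -26 0 0 0 15; -25 3.5 -26 0 0 0 15; -42 6 -26 0 0 0 15; -60 8.4 -26 0 0 0 15; -75 10.5 -26 0 0 0 15; -84 12 -26 0 0 0 15; -84 12 -26 0 0 0 15'
python3 - <<'E'
from h import *
from bench import grab_frame
for n in ["side","scene"]:
    f=grab_frame(n);pickle.dump(f,open(f"pics/{n}4.pkl","wb"))
a=cv2.resize(load("side4")["pixels"][50:210,200:360,::-1],None,fx=2.5,fy=2.5);b=cv2.resize(load("scene4")["pixels"][120:280,130:290,::-1],None,fx=2.5,fy=2.5)
cv2.imwrite("pics/g4.png",np.hstack([a,b]))
# aim pose
for code in ([0.719,-0.243,0.031],):
    yw=np.radians(-9.3);t=np.radians(32);n=np.array([-np.sin(t)*np.cos(yw),-np.sin(t)*np.sin(yw),np.cos(t)])
    x=np.array([np.cos(t)*np.cos(yw),np.cos(t)*np.sin(yw),np.sin(t)]);z=-n;Rt=R.from_matrix(np.column_stack([x,np.cross(z,x),z]))
    g=95-150+183.4  # tcp distance from nose
    P=np.array(code)+n*(.08+g/1e3);print("aim tcp",P,g)
    goto(P,Rt); goto(P+n*.06,Rt); goto([.55,-.15,.38],Rt); goto([.48,.1,.36],down(-20))
print(obs()[2]["joints"])
E
```

```text
clock: 7.38
tcp_pos: [0.468, 0.2263, 0.2095]
orientation: [3.071, -0.662, 0.001]
contact_force: [0.7, -0.1, -1.8]
grip_width: 0.0258
aim tcp [ 0.61001642 -0.22515325  0.20773322] 128.4
shift mm [314.8 352.5   1.7] turn deg [  4.21  31.78 -14.71]
shift mm [284.1 360.8 -49.2] turn deg [  4.21  31.78 -14.71]
shift mm [ 229.2  308.8 -170.6] turn deg [  4.21  31.78 -14.71]
shift mm [  62.1  110.1 -150.6] turn deg [-0.01 -0.03 -4.4 ]
[-4.90060024e-04  3.21567522e-01 -6.81652130e-01  1.90973134e+00
  2.40629570e-01  9.91695210e-01 -1.21583188e+00]
```

View pics/g4.png

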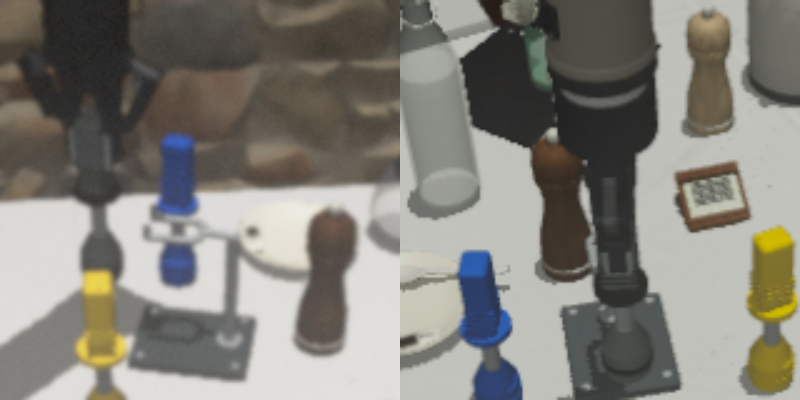

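```bash
python3 -m handwheel '0 0 -25 0 0 0 15; 0 0 -60 0 0 0 15; 0 5 -100 0 0 0 15; 10 20 -140 0 0 0 15; 30 45 -165 0 0 -2 15; 55 80 -170 0 0 -5 15; 85 125 -170 0 0 -7 15; 115 170 -170 1 5 -10 15; 150 215 -170 2 11 -13 15; 180 255 -170 3 17 -14.7 15; 210 290 -170 3.7 24 -14.7 15; 229 309 -170 4.2 31.8 -14.7 15'
python3 - <<'E'
from h import *
P=np.array([.6100,-.2252,.2077])
yw=np.radians(-9.3);t=np.radians(32);n=np.array([-np.sin(t)*np.cos(yw),-np.sin(t)*np.sin(yw),np.cos(t)])
x=np.array([np.cos(t)*np.cos(yw),np.cos(t)*np.sin(yw),np.sin(t)]);z=-n;Rt=R.from_matrix(np.column_stack([x,np.cross(z,x),z]))
goto(P,Rt);goto(P+n*.03,Rt);print(obs()[2]["joints"])
E
```

```text
clock: 8.98
tcp_pos: [0.5497, -0.1536, 0.3798]
orientation: [2.963, -0.246, 0.856]
contact_force: [0.5, 1.5, -1.6]
grip_width: 0.0256
shift mm [-31.5  60.5 183.6] turn deg [ 0.17 -0.24 -0.16]
shift mm [-31.4  60.5 153.6] turn deg [ 0.17 -0.24 -0.16]
[ 0.58568544 -0.06771471 -0.3950477   2.00619303 -0.05826736  0.63582589
  0.05491351]
```

```bash
python3 -m handwheel '-8 12 20 0 0 0 15; -18 30 50 0 0 0 15; -26 46 85 0 0 0 15; -31 58 115 0 0 0 15; -31.5 60.5 140 0 0 0 15; -31.5 60.5 153 0 0 0 15; -31.5 60.5 153 0 0 0 15; -31.5 60.5 153 0 0 0 15'
python3 - <<'E'
from h import *
from bench import grab_frame
for n in ["side","scene","wrist"]:
    f=grab_frame(n);pickle.dump(f,open(f"pics/{n}5.pkl","wb"));cv2.imwrite(f"pics/{n}5.png",f["pixels"][:,:,::-1])
a=cv2.resize(load("side5")["pixels"][210:370,270:430,::-1],None,fx=2.5,fy=2.5);b=cv2.resize(load("scene5")["pixels"][60:220,260:420,::-1],None,fx=2.5,fy=2.5)
cv2.imwrite("pics/g5.png",np.hstack([a,b]))
p,q,o=obs();z=q.as_matrix()[:,2];print(p,z,"aim pt at z.031:",p+z*(.031-p[2])/z[2], "code", proj(load("wrist5"),[[.719,-.243,.031]]))
E
```

```text
clock: 9.98
tcp_pos: [0.5937, -0.2182, 0.2338]
orientation: [2.967, -0.24, 0.852]
contact_force: [-0.1, 0.2, -1.9]
grip_width: 0.0254
[ 0.59359017 -0.21835273  0.23401275] [ 0.52397319 -0.08624823 -0.84735668] aim pt at z.031: [ 0.71912554 -0.23901639  0.031     ] code [[274.33941866 172.87689588]]
```

View pics/g5.png

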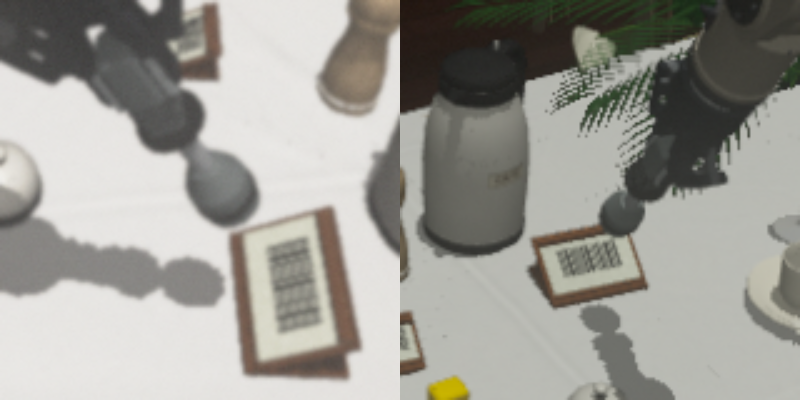

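View pics/wrist5.png

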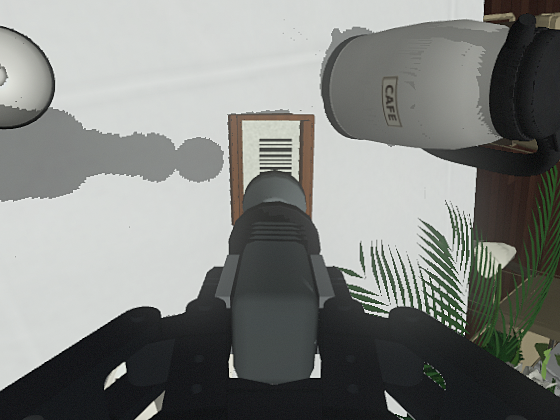

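```bash
python3 -m handwheel '1 4 10 0 0 0 15; 1 4 20 0 0 0 15; 1 4 27 0 0 0 15; 1 4 31 0 0 0 15; 1 4 31 0 0 0 15; 1 4 31 0 0 0 15; 1 4 31 0 0 0 15'
python3 - <<'E'
from h import *
from bench import grab_frame
p,q,o=obs();z=q.as_matrix()[:,2]
n=p+z*.1284; print(p,z,"aim:",n+z*.08)
print(o["qvel"].round(4))
out=[]
for k,(x0,y0) in {"side":(270,210),"scene":(260,60)}.items():
    f=grab_frame(k);pickle.dump(f,open(f"pics/{k}6.pkl","wb"))
    im=cv2.resize(f["pixels"][y0:y0+160,x0:x0+160,::-1],None,fx=2.5,fy=2.5)
    for d,c in ((0,(0,0,255)),(.08,(0,255,0)),(-.095,(255,0,0)),(-.05,(0,255,255))):
        u=(proj(f,n+z*d)[0]-[x0,y0])*2.5; cv2.circle(im,tuple(int(v) for v in u),3,c,-1)
    out.append(im)
cv2.imwrite("pics/g6.png",np.hstack(out))
E
```

```text
clock: 11.0
tcp_pos: [0.6099, -0.2251, 0.2074]
orientation: [2.968, -0.241, 0.851]
contact_force: [-0.5, 0.5, -1.7]
grip_width: 0.0255
[ 0.60986609 -0.22511779  0.20742699] [ 0.52311065 -0.08580492 -0.84793441] aim: [ 0.71888234 -0.24299953  0.03071746]
[ 0.0018 -0.0002  0.0011  0.0016  0.0008  0.0006  0.001 ]
```

View pics/g6.png

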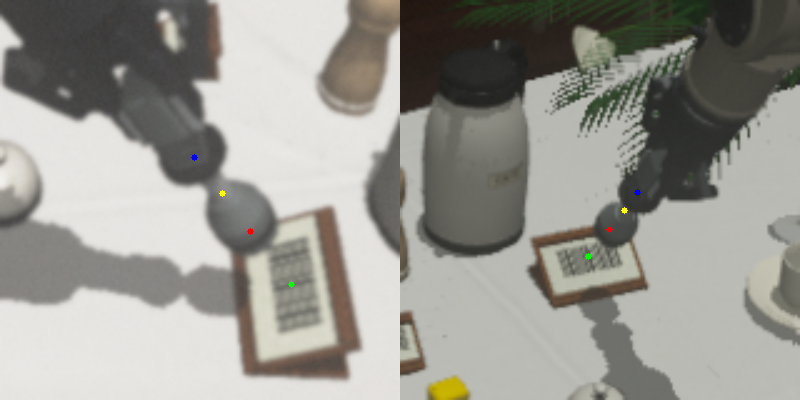

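The green aim point lands on the code's middle in both views, (291,284) and (588,256). The projected nose and collar sit on the scanner. Holding here.

```bash
python3 -m handwheel '0 0 0 0 0 0 15;0 0 0 0 0 0 15;0 0 0 0 0 0 15;0 0 0 0 0 0 15;0 0 0 0 0 0 15;0 0 0 0 0 0 15;0 0 0 0 0 0 15;0 0 0 0 0 0 15;0 0 0 0 0 0 15;0 0 0 0 0 0 15;0 0 0 0 0 0 15;0 0 0 0 0 0 15'
python3 - <<'E'
from h import *
p,q,o=obs();z=q.as_matrix()[:,2]
print("aim:",p+z*.2084,o["qvel"].round(4))
Rt=down(-24.36)
goto(p-z*.17,q)
goto([.468,.2263,.38],Rt)
E
```

```text
clock: 12.6
tcp_pos: [0.6098, -0.2251, 0.2071]
orientation: [2.968, -0.241, 0.851]
contact_force: [0.8, 0.3, -1.8]
grip_width: 0.0253
aim: [ 0.71875969 -0.24290748  0.03034407] [-0.0007 -0.0023 -0.0002  0.001   0.0007 -0.0009 -0.0003]
shift mm [   0.    0. -170.] turn deg [0. 0. 0.]
shift mm [ -88.8 -422.6 -259.4] turn deg [ -4.2  -31.8   14.69]
```

```bash
python3 -m handwheel '0 0 -20 0 0 0 15; 0 0 -55 0 0 0 15; 0 -5 -95 0 0 0 15; -5 -20 -135 0 0 0 15; -15 -50 -175 0 -4 0 15; -25 -90 -210 -1 -9 2 15; -35 -135 -235 -1.5 -14 5 15; -45 -180 -250 -2 -19 8 15; -55 -225 -259 -3 -24 11 15; -65 -275 -259 -4 -29 14 15; -75 -325 -259 -4.2 -31.8 14.7 15; -80 -365 -259 -4.2 -31.8 14.7 15'
python3 - <<'E'
from h import *
goto([.468,.2263,.38],down(-24.36))
E
```

```text
clock: 14.1
tcp_pos: [0.4667, 0.1701, 0.384]
orientation: [-3.07, 0.663, 0.001]
contact_force: [0.1, -0.7, -2.2]
grip_width: 0.0253
shift mm [-22.  -51.7   4.1] turn deg [-0.06  0.05 -0.01]
```

Now over the pre-hang point, then down to hanging height + 26 mm.

```bash
python3 -m handwheel '-8 -20 4 0 0 0 15; -18 -42 4 0 0 0 15; -22 -52 4 0 0 0 15; -22 -52 20 0 0 0 15; -22 -52 50 0 0 0 15; -22 -52 85 0 0 0 15; -22 -52 120 0 0 0 15; -22 -52 150 0 0 0 15; -22 -52 167 0 0 0 15; -22 -52 174.5 0 0 0 15; -22 -52 174.5 0 0 0 15'
python3 - <<'E'
from h import *
from bench import grab_frame
T=np.array([.5499,.2025,.1834]);Rt=down(-24.36)
goto(T+[0,0,.026],Rt); goto(T,Rt)
for n in ["side","wrist"]:
    f=grab_frame(n);pickle.dump(f,open(f"pics/{n}7.pkl","wb"))
a=cv2.resize(load("side7")["pixels"][50:210,200:360,::-1],None,fx=2.5,fy=2.5);b=cv2.resize(load("wrist7")["pixels"][20:340,120:440,::-1],None,fx=1.25,fy=1.25)
cv2.imwrite("pics/g7.png",np.hstack([a,b]))
E
```

```text
clock: 15.48
tcp_pos: [0.4679, 0.2246, 0.2099]
orientation: [-3.071, 0.663, -0.0]
contact_force: [0.9, 0.8, -1.0]
grip_width: 0.0258
shift mm [ 83.8 -13.7   0.6] turn deg [-0.01 -0.01 -0.02]
shift mm [ 83.8 -13.7  26.6] turn deg [-0.01 -0.01 -0.02]
```

View pics/g7.png

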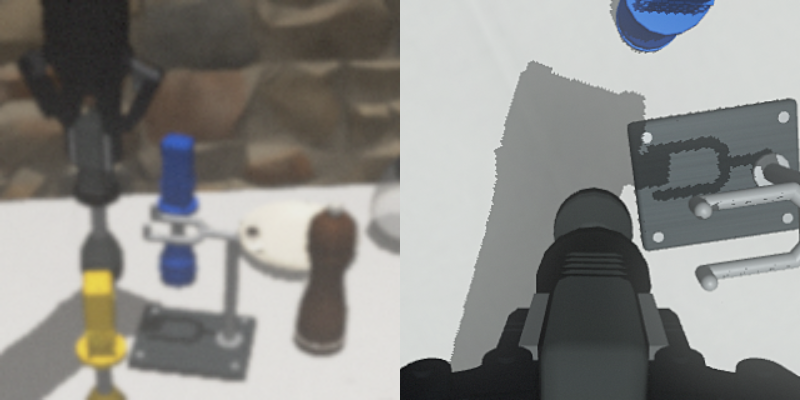

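```bash
python3 -m handwheel '5 -2.5 0 0 0 0 15; 17 -4.5 0 0 0 0 15; 32 -6.5 0 0 0 0 15; 48 -8.7 0 0 0 0 15; 63 -10.8 0 0 0 0 15; 76 -12.6 0 0 0 0 15; 84 -13.7 0 0 0 0 15; 84 -13.7 0 0 0 0 15; 84 -13.7 0 0 0 0 15'
python3 - <<'E'
from h import *
from bench import grab_frame
T=np.array([.5499,.2025,.1834]);Rt=down(-24.36)
goto(T,Rt)
for n in ["side","wrist"]:
    f=grab_frame(n);pickle.dump(f,open(f"pics/{n}8.pkl","wb"))
a=cv2.resize(load("side8")["pixels"][50:210,200:360,::-1],None,fx=2.5,fy=2.5);b=cv2.resize(load("wrist8")["pixels"][100:420,100:420,::-1],None,fx=1.25,fy=1.25)
cv2.imwrite("pics/g8.png",np.hstack([a,b]))
E
```

```text
clock: 16.7
tcp_pos: [0.5493, 0.2029, 0.2098]
orientation: [3.071, -0.662, -0.001]
contact_force: [-0.2, 0.2, -1.6]
grip_width: 0.0256
shift mm [ 0.7  0.1 26.4] turn deg [0.01 0.02 0.04]
```

View pics/g8.png

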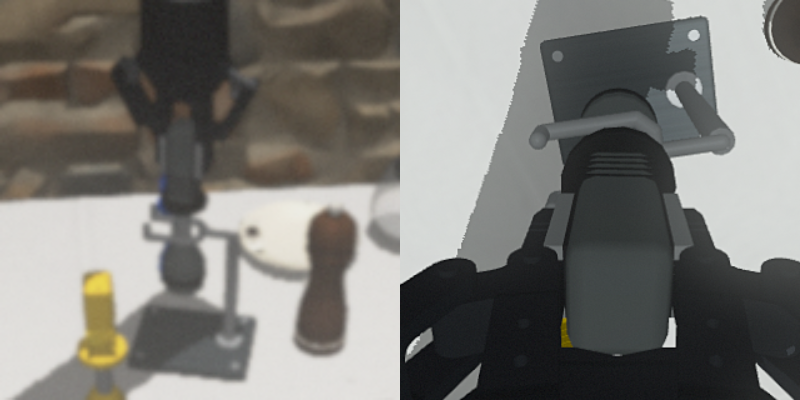

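```bash
python3 -m handwheel '0.5 0 6 0 0 0 15; 0.5 0 12 0 0 0 15; 0.5 0 18 0 0 0 15; 0.5 0 22 0 0 0 15; 0.5 0 24 0 0 0 15; 0.5 0 25.5 0 0 0 15; 0.5 0 25.5 0 0 0 15'
python3 - <<'E'
from h import *
goto([.5499,.2025,.1834],down(-24.36))
E
```

```text
clock: 17.68
tcp_pos: [0.5503, 0.2023, 0.1843]
orientation: [-3.071, 0.663, 0.0]
contact_force: [0.2, -0.4, -2.5]
grip_width: 0.0259
shift mm [-0.5  0.   0.9] turn deg [ 0.    0.   -0.01]
```

```bash
python3 -m handwheel '-0.3 0 0.5 0 0 0 15; -0.3 0 1 0 0 0 15;-0.3 0 1 0 0 0 15'; python3 -m handwheel '0 0 0.5 0 0 0 15; 0 0 0.5 0 0 0 15'
```

```text
clock: 18.05
tcp_pos: [0.5501, 0.2025, 0.1835]
orientation: [-3.071, 0.663, -0.0]
contact_force: [-1.4, -0.5, -0.2]
grip_width: 0.0257
clock: 18.3
tcp_pos: [0.5501, 0.2025, 0.1835]
orientation: [3.071, -0.663, 0.001]
contact_force: [-1.8, -1.0, 5.4]
grip_width: 0.0254
```

Contact is made: the force went from -2 to +5 N. Now opening slowly.

```bash
python3 -m handwheel '0 0 0 0 0 0 28; 0 0 0 0 0 0 32; 0 0 0 0 0 0 40; 0 0 0 0 0 0 55; 0 0 0 0 0 0 70; 0 0 0 0 0 0 85; 0 0 0 0 0 0 85; 0 0 0 0 0 0 85;0 0 0 0 0 0 85'
python3 - <<'E'
from h import *
from bench import grab_frame
for n in ["side","wrist"]:
    f=grab_frame(n);pickle.dump(f,open(f"pics/{n}9.pkl","wb"))
a=cv2.resize(load("side9")["pixels"][50:210,200:360,::-1],None,fx=2.5,fy=2.5);b=cv2.resize(load("wrist9")["pixels"][100:420,100:420,::-1],None,fx=1.25,fy=1.25)
cv2.imwrite("pics/g9.png",np.hstack([a,b]))
E
```

```text
clock: 19.42
tcp_pos: [0.5501, 0.2025, 0.1828]
orientation: [-3.071, 0.663, -0.0]
contact_force: [1.1, -0.1, -0.6]
grip_width: 0.0847
```

View pics/g9.png

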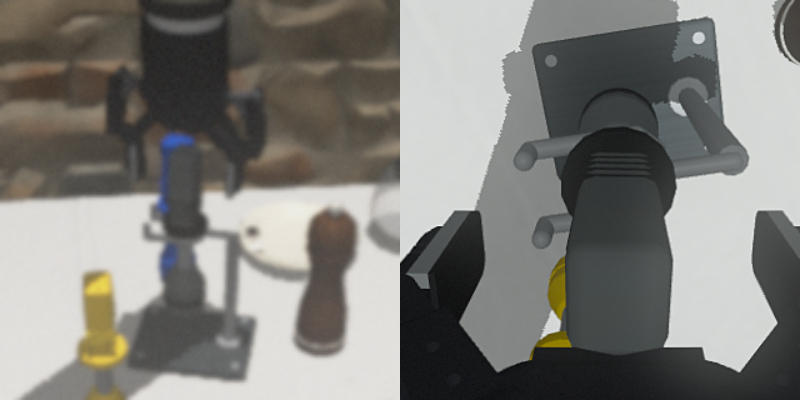

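Released and hanging upright. Retreating straight up.

```bash
python3 -m handwheel '0 0 -8 0 0 0 85; 0 0 -25 0 0 0 85; 0 0 -50 0 0 0 85; 0 0 -85 0 0 0 85; 0 0 -120 0 0 0 85; 0 0 -150 0 0 0 85; 0 0 -177 0 0 0 85; 0 0 -177 0 0 8 85; 0 6 -177 0 0 -8.2 85; 0 6 -177 0 0 -8.2 85; 0 6 -177 0 0 -8.2 85; 0 6 -177 0 0 -8.2 85'
python3 - <<'E'
from h import *
from bench import grab_frame
for n in ["side","scene","wrist"]:
    f=grab_frame(n);pickle.dump(f,open(f"pics/{n}10.pkl","wb"))
a=np.hstack([load("side0")["pixels"][90:210,220:360],load("side10")["pixels"][90:210,220:360]])[:,:,::-1];
cv2.imwrite("pics/g10.png",cv2.resize(a,None,fx=2.8,fy=2.8))
c=cv2.convertScaleAbs(load("wrist10")["pixels"][:,:,::-1],alpha=1.5)
cv2.imwrite("pics/w10.png",c)
d=cv2.absdiff(load("scene0")["pixels"],load("scene10")["pixels"]).max(2);d2=cv2.absdiff(load("side0")["pixels"],load("side10")["pixels"]).max(2)
cv2.imwrite("pics/diff.png",cv2.resize(np.hstack([d,d2])*3,(800,300)))
E
```

```text
clock: 21.02
tcp_pos: [0.5476, 0.1972, 0.3605]
orientation: [-3.11, 0.444, -0.001]
contact_force: [0.3, -0.2, -0.3]
grip_width: 0.0848
```

View pics/g10.png

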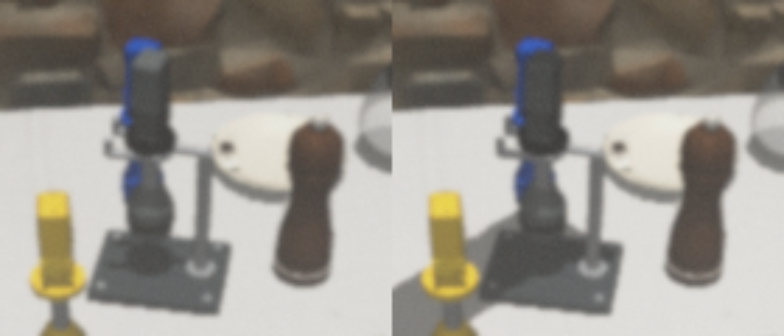

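View pics/w10.png

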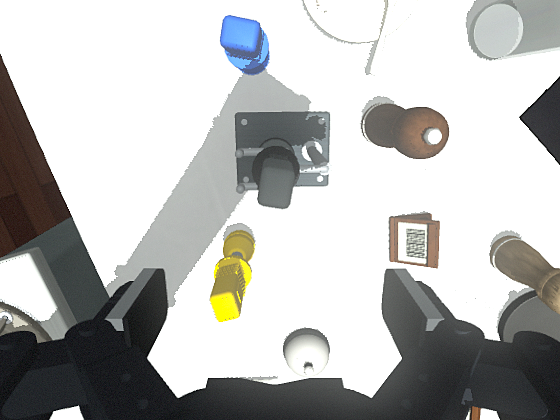

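View pics/diff.png

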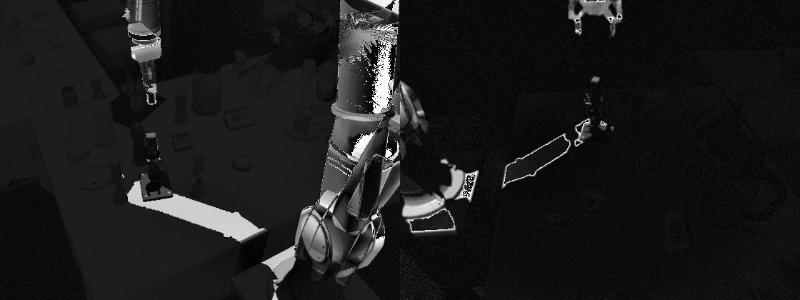

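The scanner hangs where it did at the start. The difference images show only the arm, its shadow and the scanner's shading, with no change at the cards, mill, bell or packet.

```bash
python3 -c "
from bench import workorder; print(workorder.hand_in())"
```

```text
the job is handed in; nothing more can be done
None
```

I lifted the scanner off its hook and held it over the wide card's bar code for about 1.6 s. I then hung it back on the prongs, retreated upward and handed in at about 21 s of the 56 s allowed. The hand-in returned no verdict.

- **Scan:** taking the scanner as rigid in the grip, its aim point came out within about 1 mm of my measured code centre. It was about 80 mm from the nose, and the axis was square to the face to within about 1 degree of my estimate. My two camera fixes of the code's middle disagreed by about 5 mm, well inside the 20 mm tolerance.
- **Hanging:** on lowering, the force went from about -2 to +5 N as the collar met the prongs. After release, the side and wrist pictures matched those from before the grasp, with the scanner upright and the collar on the prongs. I compared these by eye and did not re-measure the pose numerically.
- **Everything else:** before-and-after difference images from the scene and side cameras showed no visible shift of the card stands, mill, bell, packet or look-alikes. The arm ended clear of everything. No check failed.

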